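# Move the sprung-pin guard door to the other roller machine

### The job

The guard door hangs in the hinge of one roller machine; the other machine has an empty hinge. Pinch the door's two black tabs together to pull in its sprung hinge pins, lift the door off, and hang it in the empty hinge of the other machine: barrel fully down in both cradles, both pins sprung out through their eyes, door hanging free. Feel your way in gently, never force the door against a machine, and leave the things on the bench alone.

Things in the scene. Friction and masses are not known exactly. Their poses are not given: they have to be found in the camera images.
- door: Aluminium guard door, 0.33 to 0.52 kg, same from both sides (hang it either way round). Origin: middle of its steel barrel, on the axis; y along the barrel, z up, x square to the panel. Barrel 12 mm in diameter, 168 mm long. Panel below it 6 mm thick, 132 mm wide, reaching 90 mm below the axis (lowest 35 mm only 116 mm wide).
- door_grip (a point): Grasp point: midway between the door's two black tabs, 28 mm above the barrel axis. Tabs 22 mm (x) by 6 mm (y), from 7 to 43 mm above the axis, 60 mm over their outer faces, 28 mm when pinched fully in. Pinch the outer faces from above along the door's y, fingertips at least 8 mm above the axis. Its height is 178 mm with the door seated.
- pin_l (a joint): Sprung hinge pin, 6 mm in diameter, at the door's +y end, fixed to the +y tab: 0 m = fully out (25 mm past the barrel end), 0.016 m = fully pulled in, clear of the eye. Its spring pushes 5 N when out, 9 N when in; a grip of about 30 N holds both pins in and carries the door.
- pin_r (a joint): The same pin at the door's -y end, fixed to the -y tab: 0 m = fully out, 0.016 m = fully pulled in.
- press_a: Grey roller machine that has the door, fixed to the bench. Body 110 mm deep (x), 230 mm wide (y), 125 mm high; origin: centre of the underside; x points out of its front (roller) face. Its hinge is like the other machine's, with the cradle slots 83 mm ahead of the origin; the seated barrel's axis is 150 mm above the bench.
- press_b: The like machine with the empty hinge, fixed; same size, origin and axes, front face 55 mm ahead of the origin. Its hinge bracket (both cradles and eyes in one piece) is clamped in long slots: the middle of the cradle slots lies anywhere from 73 to 93 mm ahead of the origin (not measured: find it by sight and feel), centred sideways (y = 0). It does not shift in use.
- cradle_b (a point): Point on the second machine's front face, centred, 150 mm above the bench (height of the seated barrel's axis). Cradles: plates 8 mm thick at y = +74 and -74 mm, with an open-topped slot 13.5 mm wide (x); top edge 159 mm above the bench, flat 24 mm either side. Eye plates 6 mm thick at y = +100 and -100 mm, tops at 164 mm, eye 9.5 mm square.
- tin: Aluminium tin, 70 mm in diameter, 75 mm high, a bystander; origin at the centre of its underside.
- tape: Roll of paper tape lying flat, 90 mm in diameter, 25 mm high, a bystander; origin at the centre of its underside.
- driver: Screwdriver lying on the bench, a bystander; origin near its middle on the bench.
Things that resemble listed ones, but are neither listed nor needed, are in the scene too. There is more than one size of the door; the job needs the smaller.

How it is judged:
By the outcome, as a careful person would: the job done as asked, in the order asked, and still so for the second after the job is handed in, with the robot touching nothing.
It also fails if it takes over 72 s, if anything falls off the work surface, if the arm or the gripper's body presses on something with over 40 N, if the wrist force passes 120 N, or if a joint passes its speed limit or range.

### The arm

A 6-joint arm with a two-finger parallel gripper is mounted at the origin on the work surface. World frame = base frame: x ahead of the robot, y to its left, z up, the work surface at z = 0. Lengths are in m, angles in rad, forces in N, time in s.
With the tool pointing down it reaches from about 0.375 to 0.9 m from the base axis. Payload 3.1 kg.
Tool frame: the origin (TCP) lies midway between the tips of the shut fingers; the grasp point (between the pads) lies 19 mm behind it; z points along the fingers, x is the direction in which the jaws open and shut, and the axes are right-handed (so a half turn about z gives the same grasp; the last joint's range is limited). The gripper opens to 87 mm and grips with 3 to 60 N. Pads are 19 mm wide; open, the fingers measure 117 mm over their backs; the gripper's body (75 mm by 190 mm) begins 51 mm behind the grasp point.
Start: joints at [-1.46, 0.527, 1.433, -0, 1.181, -0.178], TCP at [0.178, -0.599, 0.223] pointing down, gripper open.
Joint ranges: [-3.08, 3.08], [-0.75, 2.2], [0.22, 2.44], [-1.43, 4.57], [0, 2.65], [-2.85, 2.85]. Speed limits (rad/s): [2.79, 2.79, 3.14, 3.14, 3.14, 3.14].

### API

Orientations are given as a 3x3 rotation matrix whose columns are the frame's x, y, z axes.
In Python, from plant import ctrl, grab_frame, camera_info, recognise, mark_of gives the robot as it stands.
- The arm moves only by the tool drive_tool, never from a script. Its arguments are lists of equal length, an entry for each row: "dr": the turn, a rotation vector about the world's x, y, z in rad, a list of three; "slide": the shift along the world's x, y, z in cm, a list of three; "claw": the opening, from 0 (shut) to 1 (fully open). In form: {"dr": [[rx, ry, rz], ...], "slide": [[tx, ty, tz], ...], "claw": [claw, ...]}. A call has 1 to 5 rows; each row shifts and turns the commanded pose from where the row before left it; what a row does not reach is not made up. A row lasts 1/12 s, in which the tool goes at most 41.7 mm and 7.16 degrees, less where a joint would pass 70% of its speed; a pose out of reach is approached as far as the arm can. A call with a gripper value outside its range is refused whole. The fingers move at their own pace and stop on an object; "squeeze" is the grip in N (left out, the last holds). Time passes only in rows, so rows that do not move let the fingers close. It gives the time, the measured TCP pose, the force and the opening at its end, in the units of the state.
- ctrl.sense(): the state, without advancing time (a new reading comes with each control period).
- grab_frame(name): name is "side" or "top" or "wrist"; returns the picture (480x640x3 uint8, red, green, blue); there is no depth.
- camera_info(name): a dict with "vfov" (degrees; the focal length in pixels is half the picture's height over the tangent of half this angle, whatever the lens; pixels are square), "cx", "cy" (the principal point, pixels), "cam_to_world" (4x4, takes a point from camera to world coordinates). Camera axes: x right, y up, looking along -z (the intrinsics and any distortion apply to the point x, -y, -z); pixel columns grow to the right and rows downward; lengths in m; the calibration is good to about 2 mm. A picture is of the moment at which its call begins: read the wrist's pose just before it. camera_info takes no time and is no camera call; for the wrist camera it gives the pose at the moment of the call.
- ctrl.job_done(): hands the job in, once; it reports no verdict.
Trained networks look in the newest picture that a camera, given by its name, has taken for a name from the list of things; names that differ only in an ending like _2 or _b are one class to them, and where a whole thing is asked for, a point or a joint stands for the part that bears it (a point fixed in the world has none). Each returns a list of dicts, best first, with "conf" (0 to 1); they miss things now and then, are a little off and sometimes report something else, mostly with a low value. They report only what shows in the picture. A call takes as long as a camera call. They do not tell look-alikes from the thing itself.
- recognise(camera, target): "at" ([x, y, z] in m, in world coordinates, good to about 4 mm: the middle of the surface that is visible of it).
- mark_of(camera, target): "at" ([x, y, z] in m, in world coordinates, good to about 4 mm: a listed point, or the origin of a listed thing).
The state is a dict: "time_s": time; "joint_positions": joint angles; "qvel": joint speeds; "effort": joint torques, N m; "ee_pos": TCP position; "tool_rot": TCP orientation; "contact_force": force on the tool from outside, world axes, zero at the start; "moment": the same for the moment, N m; "gripper_width": finger opening in m.
Only numpy, scipy, OpenCV 4.12 (cv2) and the standard library are available. Lean on these libraries where they do the work, as an engineer would, in place of code of your own. Each camera call takes 0.05 s, during which the arm holds its last target.

## Working session

There is one attempt and no reset: what is moved stays moved. The work goes in short steps, Python scripts to look and compute and a tool call to move; the robot and the scene stay as the last step left them, time stands still between calls to the robot, and variables do not carry over. Pictures are saved under pics/ and viewed, and the job is handed in when it is done.

Besides the shell and the picture viewer there is one more tool, called after "Emit:" by a JSON object that holds its "name" and its "arguments". drive_tool: Moves the arm, as the interface text tells. Its arguments: {"type":"object","properties":{"dr":{"type":"array","items":{"type":"array","items":{"type":"number"}}},"slide":{"type":"array","items":{"type":"array","items":{"type":"number"}}},"claw":{"type":"array","items":{"type":"number"}},"squeeze":{"type":"number"}},"required":["dr","slide","claw"]}

```bash
ls; mkdir -p pics; cat > h.py <<'E'
import numpy as np, cv2
from plant import ctrl, grab_frame, camera_info, recognise, mark_of
def K(ci):
    f=240/np.tan(np.radians(ci['vfov'])/2); return f
def save(n,fn):
    im=grab_frame(n); cv2.imwrite('pics/'+fn+'.png',im[:,:,::-1]); return im
E
python3 - <<'E'
from h import *
for c in ['side','top','wrist']:
    save(c,c+'1'); ci=camera_info(c); print(c,ci)
    for t in ['door','press_a','tin'] if c=='top' else []:
        print(t,[(np.round(d['at'],3).tolist(),round(d['conf'],2)) for d in mark_of(c,t)])
print(ctrl.sense())
E
```

```text
pics
side {'vfov': 44.52616050067398, 'cx': 320.4719546247459, 'cy': 243.26314653885643, 'cam_to_world': array([[-0.99534996,  0.06829737, -0.06792589,  0.44934483],
       [-0.09333776, -0.50960312,  0.85533194,  1.02748046],
       [ 0.02380168,  0.85769466,  0.51360817,  0.69499463],
       [ 0.        ,  0.        ,  0.        ,  1.        ]])}
top {'vfov': 56.88312109469134, 'cx': 316.57609721549744, 'cy': 235.31055024163817, 'cam_to_world': array([[ 0.02051155,  0.99497667, -0.09798315,  0.42776313],
       [-0.99976749,  0.0210643 ,  0.00460995,  0.04757822],
       [ 0.00665074,  0.09786581,  0.9951774 ,  1.19155428],
       [ 0.        ,  0.        ,  0.        ,  1.        ]])}
door [([0.616, 0.205, 0.152], 0.8), ([0.24, 0.333, 0.126], 0.67)]
press_a [([0.489, -0.228, 0.003], 0.97), ([0.528, 0.21, -0.002], 0.67)]
tin [([0.772, -0.204, -0.002], 0.87)]
wrist {'vfov': 67.55365049014702, 'cx': 310.9106626183732, 'cy': 241.99793355279365, 'cam_to_world': array([[ 0.28418614,  0.91242565,  0.29447864,  0.25918731],
       [-0.95876805,  0.27091035,  0.08585694, -0.57479659],
    
[... 215 characters left out ...]
.17454246e-05,
        1.18135790e+00, -1.78506342e-01]), 'qvel': array([ 0.00032658, -0.00246515, -0.00466731,  0.00049058, -0.00079433,
        0.00181391]), 'effort': array([-1.03369875e-04, -4.39565456e+01, -1.76550257e+01,  6.32844237e-02,
        5.50161127e-02, -1.16954261e-04]), 'ee_pos': array([ 0.17801381, -0.59886409,  0.2222103 ]), 'tool_rot': array([[ 2.84843127e-01, -9.58574141e-01, -9.68373394e-05],
       [-9.58573897e-01, -2.84843124e-01,  6.91446595e-04],
       [-6.90386276e-04, -1.04128064e-04, -9.99999756e-01]]), 'contact_force': array([-0.44211627,  0.52567664,  0.14788013]), 'moment': array([ 0.03972575, -0.00037471,  0.02211633]), 'gripper_width': 0.08697415131755164}
```

View pics/top1.png

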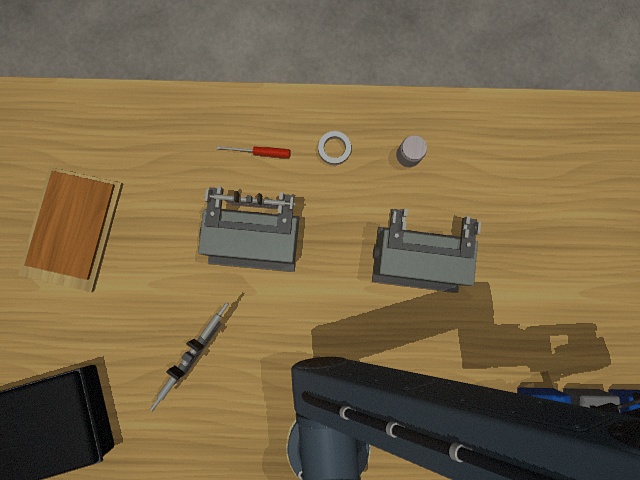

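View pics/side1.png

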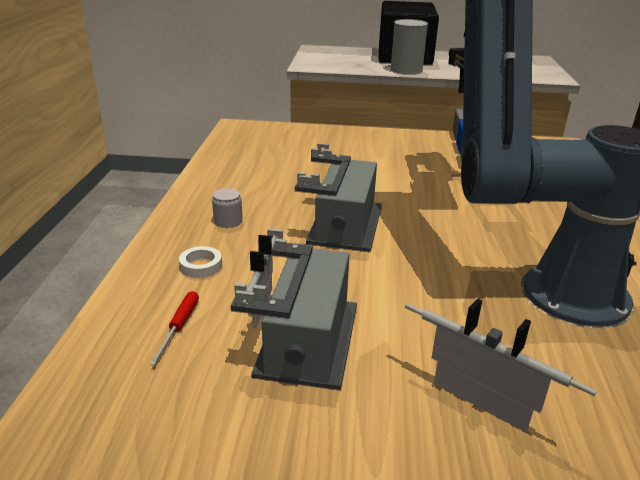

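View pics/wrist1.png

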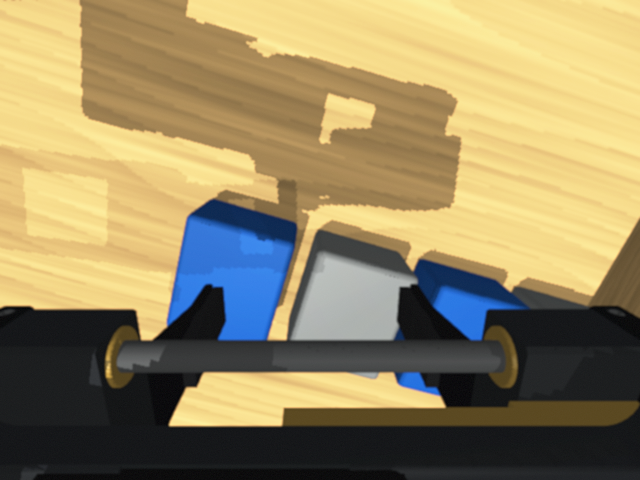

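```bash
cat >> h.py <<'E'
def ray(ci,u,v):
    f=K(ci);T=ci['cam_to_world']
    d=T[:3,:3]@np.array([(u-ci['cx'])/f,-(v-ci['cy'])/f,-1.]);return T[:3,3],d
def atz(ci,u,v,z):
    o,d=ray(ci,u,v);return o+d*(z-o[2])/d[2]
def proj(ci,p):
    T=ci['cam_to_world'];c=T[:3,:3].T@(np.asarray(p)-T[:3,3]);f=K(ci)
    return np.array([ci['cx']+f*c[0]/-c[2],ci['cy']-f*c[1]/-c[2]])
E
python3 - <<'E'
from h import *
im=cv2.imread('pics/top1.png')
cv2.imwrite('pics/ta.png',cv2.resize(im[170:280,180:310],None,fx=5,fy=5,interpolation=cv2.INTER_CUBIC))
cv2.imwrite('pics/tb.png',cv2.resize(im[195:300,360:490],None,fx=5,fy=5,interpolation=cv2.INTER_CUBIC))
E
```

```text
(no output)
```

View pics/ta.png

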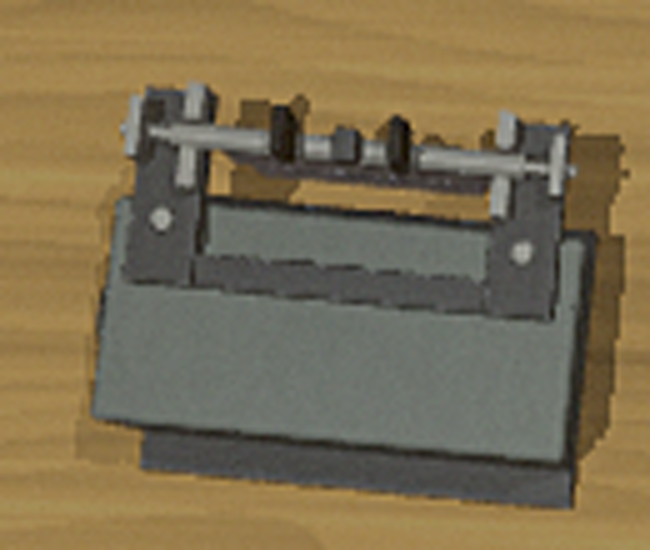

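View pics/tb.png

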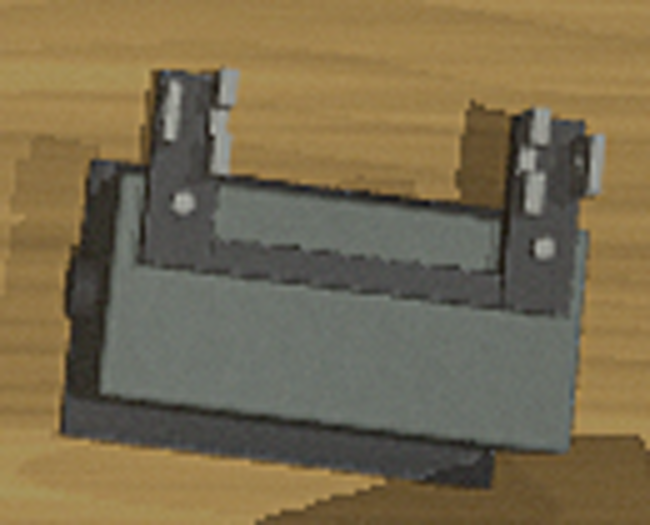

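```bash
python3 - <<'E'
from h import *
ci=camera_info('top')
def Z(x,y,ox,oy,z): return atz(ci,ox+x/5,oy+y/5,z)
# B
l=Z(222,107,360,195,.157); r=Z(535,160,360,195,.157)
d=(l-r);print('B',l,r,np.linalg.norm(d),(l+r)/2,np.degrees(np.arctan2(-d[0],d[1])))
l=Z(115,170,360,195,.125);r=Z(583,235,360,195,.125);d=l-r;print(np.degrees(np.arctan2(-d[0],d[1])),(l+r)/2)
l=Z(100,395,360,195,.125);r=Z(568,450,360,195,.125);d=l-r;print(np.degrees(np.arctan2(-d[0],d[1])),(l+r)/2)
l=Z(127,131,180,170,.15);r=Z(573,172,180,170,.15);d=l-r;print('A pins',l,r,np.linalg.norm(d),np.degrees(np.arctan2(-d[0],d[1])),(l+r)/2)
l=Z(196,135,180,170,.159);r=Z(502,162,180,170,.159);d=l-r;print('A cr',l,r,np.linalg.norm(d),np.degrees(np.arctan2(-d[0],d[1])),(l+r)/2)
print(ctrl.sense()['time_s'])
E
```

```text
B [ 0.57882706 -0.16344161  0.157     ] [ 0.55679227 -0.31110815  0.157     ] 0.14930150000407091 [ 0.56780967 -0.23727488  0.157     ] -8.487050732253829
-6.746411808216897 [ 0.53812885 -0.23154214  0.125     ]
-5.50294891156086 [ 0.43187105 -0.22387936  0.125     ]
A pins [0.61817425 0.30906604 0.15      ] [0.60303562 0.09650597 0.15      ] 0.21309847212146232 -4.073754173761831 [0.61060494 0.202786   0.15      ]
A cr [0.61532518 0.27423969 0.159     ] [0.60556597 0.12966259 0.159     ] 0.14490610327557327 -3.8617107801551485 [0.61044557 0.20195114 0.159     ]
0.3
```

Emit:
{"name": "drive_tool", "arguments": {"dr": [[0,0,-0.0273],[0,0,-0.0273],[0,0,-0.0273],[0,0,-0.0273],[0,0,-0.0273]], "slide": [[2.28,2.43,0.13],[2.28,2.43,0.13],[2.28,2.43,0.13],[2.28,2.43,0.13],[2.28,2.43,0.13]], "claw": [1,1,1,1,1]}}

```text
time_s: 0.72
ee_pos: [0.2928, -0.4764, 0.2291]
tool_rot: [[0.15, -0.989, 0.0], [-0.989, -0.15, 0.0], [-0.0, -0.0, -1.0]]
contact_force: [0.4, -0.4, 0.3]
gripper_width: 0.087
```

Emit:
{"name": "drive_tool", "arguments": {"dr": [[0,0,-0.0273],[0,0,-0.0273],[0,0,-0.0273],[0,0,-0.0273],[0,0,-0.0273]], "slide": [[2.28,2.43,0.13],[2.28,2.43,0.13],[2.28,2.43,0.13],[2.28,2.43,0.13],[2.28,2.43,0.13]], "claw": [1,1,1,1,1]}}

```text
time_s: 1.13
ee_pos: [0.4069, -0.3547, 0.2357]
tool_rot: [[0.014, -1.0, 0.0], [-1.0, -0.014, -0.0], [0.0, -0.0, -1.0]]
contact_force: [0.6, -0.5, -0.0]
gripper_width: 0.087
```

Emit:
{"name": "drive_tool", "arguments": {"dr": [[0,0,-0.0273],[0,0,-0.0273],[0,0,-0.0273],[0,0,-0.0273],[0,0,-0.0273]], "slide": [[2.28,2.43,0.13],[2.28,2.43,0.13],[2.28,2.43,0.13],[2.28,2.43,0.13],[2.28,2.43,0.13]], "claw": [1,1,1,1,1]}}

```text
time_s: 1.55
ee_pos: [0.521, -0.2332, 0.2422]
tool_rot: [[-0.122, -0.993, 0.0], [-0.993, 0.122, -0.0], [0.0, -0.0, -1.0]]
contact_force: [-0.0, -1.0, 0.7]
gripper_width: 0.0873
```

Emit:
{"name": "drive_tool", "arguments": {"dr": [[0,0,0],[0,0,0]], "slide": [[0,0,0],[0,0,0]], "claw": [1,1]}}

```text
time_s: 1.72
ee_pos: [0.5209, -0.2332, 0.242]
tool_rot: [[-0.116, -0.993, -0.0], [-0.993, 0.116, -0.0], [0.0, 0.0, -1.0]]
contact_force: [-0.8, -1.0, -1.2]
gripper_width: 0.087
```

```bash
python3 - <<'E'
from h import *
s=ctrl.sense();ci=camera_info('wrist');save('wrist','wb1');np.savez('wb1.npz',T=ci['cam_to_world']);print(s['time_s'],s['ee_pos'],s['tool_rot'],s['qvel'])
E
```

```text
1.7167 [ 0.52086205 -0.23320214  0.24204448] [[-1.16453153e-01 -9.93196183e-01 -7.83345072e-05]
 [-9.93196099e-01  1.16453175e-01 -4.07748939e-04]
 [ 4.14096992e-04  3.03178774e-05 -9.99999914e-01]] [-0.0497777  -0.00337503  0.018178   -0.01441974 -0.00056614 -0.00737325]
```

View pics/wb1.png

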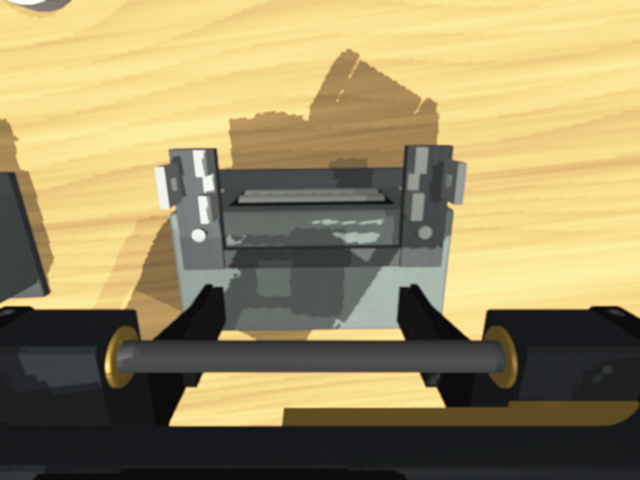

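```bash
python3 - <<'E'
from h import *
im=cv2.imread('pics/wb1.png')
a=cv2.resize(im[140:250,150:230],None,fx=5,fy=5,interpolation=cv2.INTER_CUBIC)
b=cv2.resize(im[140:250,395:475],None,fx=5,fy=5,interpolation=cv2.INTER_CUBIC)
cv2.imwrite('pics/wb1z.png',np.hstack([a,b]))
E
```

```text
(no output)
```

View pics/wb1z.png

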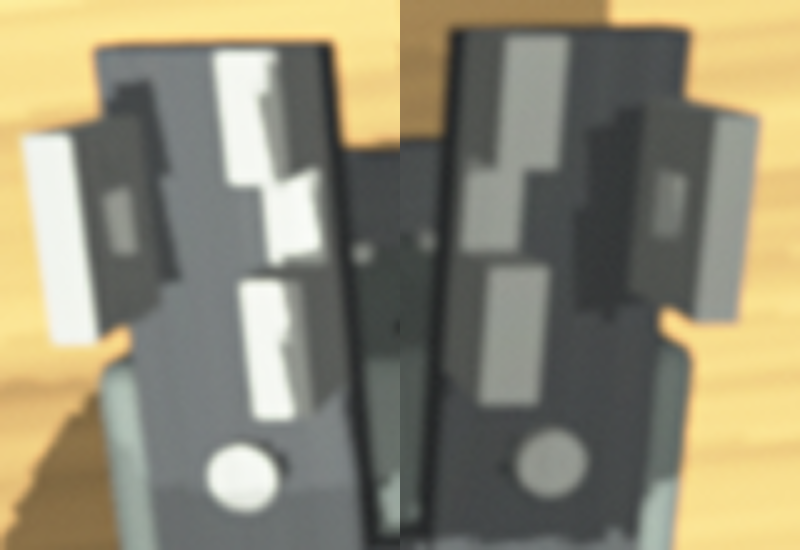

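```bash
python3 - <<'E'
from h import *
ci=camera_info('wrist');ci['cam_to_world']=np.load('wb1.npz')['T']
L=lambda x,y,z=.159:atz(ci,150+x/5,140+y/5,z)
R=lambda x,y,z=.159:atz(ci,395+(x-400)/5,140+y/5,z)
n=np.linalg.norm
lu,ll=L(250,185),L(262,280); ru,rl=R(529,168),R(518,265)
print('slot w',n(lu-ll),n(ru-rl))
l=(lu+ll)/2;r=(ru+rl)/2;d=l-r
print('slots',l,r,n(d),np.degrees(np.arctan2(-d[0],d[1])),(l+r)/2)
le,lf=L(245,50),L(275,418);re,rf=R(537,35),R(512,405)
print('len',n(le-lf),n(re-rf)); a=(le+lf)/2;b=(re+rf)/2;d=a-b;print('ends',a,b,n(d),np.degrees(np.arctan2(-d[0],d[1])),(a+b)/2)
# eye plates top z .164, centre
e1=(L(50,135,.164)+L(75,343,.164))/2;e2=(R(735,115,.164)+R(718,320,.164))/2;d=e1-e2
print('eyes',e1,e2,n(d),np.degrees(np.arctan2(-d[0],d[1])),(e1+e2)/2)
# front face far body edge
E
```

```text
slot w 0.012992627279524958 0.013188676974409532
slots [ 0.57479809 -0.16395566  0.159     ] [ 0.55951678 -0.31217866  0.159     ] 0.14900865249921683 -5.886213126752205 [ 0.56715743 -0.23806716  0.159     ]
len 0.050379221479303585 0.05042041055785621
ends [ 0.57379773 -0.16435739  0.159     ] [ 0.55828306 -0.31223672  0.159     ] 0.14869095066889884 -5.989242546150388 [ 0.5660404  -0.23829705  0.159     ]
eyes [ 0.57739805 -0.13962112  0.164     ] [ 0.55695464 -0.33765048  0.164     ] 0.1990817897679956 -5.894008592584972 [ 0.56717635 -0.2386358   0.164     ]
```

Emit:
{"name": "drive_tool", "arguments": {"dr": [[0,0,0.003],[0,0,0.003],[0,0,0.003],[0,0,0.003],[0,0,0.003]], "slide": [[0.37,3.65,0],[0.37,3.65,0],[0.37,3.65,0],[0.37,3.65,0],[0.37,3.65,0]], "claw": [1,1,1,1,1]}}

```text
time_s: 2.18
ee_pos: [0.5378, -0.0523, 0.242]
tool_rot: [[-0.108, -0.994, -0.001], [-0.994, 0.108, -0.0], [0.0, 0.0, -1.0]]
contact_force: [-0.2, -0.5, 0.2]
gripper_width: 0.0868
```

Emit:
{"name": "drive_tool", "arguments": {"dr": [[0,0,0.003],[0,0,0.003],[0,0,0.003],[0,0,0.003],[0,0,0.003]], "slide": [[0.37,3.65,0],[0.37,3.65,0],[0.37,3.65,0],[0.37,3.65,0],[0.37,3.65,0]], "claw": [1,1,1,1,1]}}

```text
time_s: 2.6
ee_pos: [0.5569, 0.1302, 0.242]
tool_rot: [[-0.093, -0.996, -0.0], [-0.996, 0.093, -0.001], [0.001, 0.0, -1.0]]
contact_force: [-0.5, -1.2, 0.3]
gripper_width: 0.0873
```

Emit:
{"name": "drive_tool", "arguments": {"dr": [[0,0,0.003],[0,0,0.003],[0,0,0],[0,0,0]], "slide": [[0.37,3.65,0],[0.37,3.65,0],[0,0,0],[0,0,0]], "claw": [1,1,1,1]}}

```text
time_s: 2.93
ee_pos: [0.5643, 0.2035, 0.2418]
tool_rot: [[-0.083, -0.997, -0.0], [-0.997, 0.083, -0.001], [0.001, 0.0, -1.0]]
contact_force: [-0.2, 0.4, 0.5]
gripper_width: 0.087
```

```bash
python3 - <<'E'
from h import *
s=ctrl.sense();ci=camera_info('wrist');im=save('wrist','wa1')[:,:,::-1];np.savez('wa1.npz',T=ci['cam_to_world']);print(s['time_s'],s['ee_pos'],s['tool_rot'],s['qvel'])
E
```

```text
2.9333 [0.56434225 0.2035295  0.24175306] [[-8.28439645e-02 -9.96562459e-01 -3.77175006e-04]
 [-9.96562214e-01  8.28442339e-02 -7.65438138e-04]
 [ 7.94053688e-04  3.12466429e-04 -9.99999636e-01]] [-0.04630733 -0.01072136  0.02360175 -0.01482003  0.00107703 -0.00361829]
```

View pics/wa1.png

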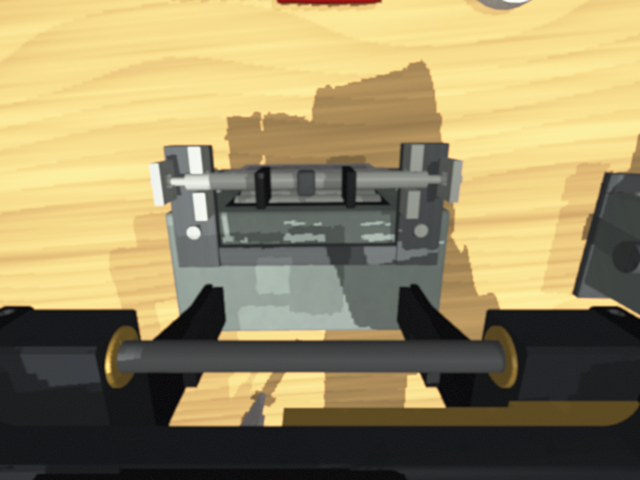

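```bash
python3 - <<'E'
from h import *
im=cv2.imread('pics/wa1.png')
cv2.imwrite('pics/wa1z.png',cv2.resize(im[135:235,145:345],None,fx=4,fy=4,interpolation=cv2.INTER_CUBIC))
cv2.imwrite('pics/wa1y.png',cv2.resize(im[135:235,285:475],None,fx=4,fy=4,interpolation=cv2.INTER_CUBIC))
E
```

```text
(no output)
```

View pics/wa1z.png

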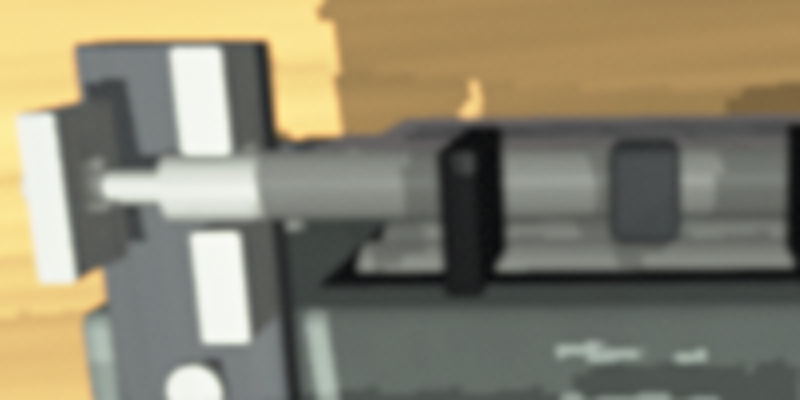

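View pics/wa1y.png

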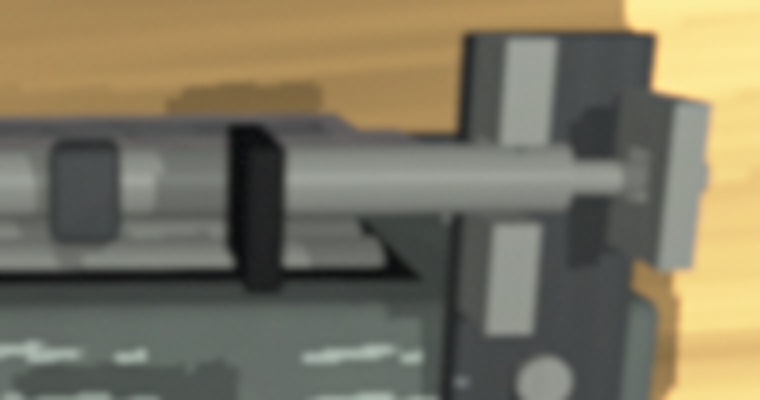

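```bash
python3 - <<'E'
from h import *
ci=camera_info('wrist');ci['cam_to_world']=np.load('wa1.npz')['T']
L=lambda x,y,z=.159:atz(ci,145+x/4,135+y/4,z)
R=lambda x,y,z=.159:atz(ci,285+x/4,135+y/4,z)
n=np.linalg.norm
def rep(nm,l,r):
    d=l-r;print(nm,l,r,n(d),np.degrees(np.arctan2(-d[0],d[1])),(l+r)/2)
rep('slots',(L(205,155)+L(217,232))/2,(R(528,146)+R(518,225))/2)
rep('ends',(L(195,47)+L(225,343))/2,(R(530,38)+R(510,335))/2)
rep('eyes',(L(37,112,.164)+L(60,282,.164))/2,(R(690,100,.164)+R(675,270,.164))/2)
# tab top faces, z=.193: lower end face of tabs near row 290 ; outer
# barrel axis line from silhouettes (approx axis z .15)
rep('barrel',L(160,189,.152),R(573,180,.152))
rep('tabs front-bottom top?',L(463,292,.193),R(263,290,.193))
rep('tabs far top',L(470,128,.193),R(258,126,.193))
cen=np.array([.611,.203]);
E
```

```text
slots [0.61823386 0.27638497 0.159     ] [0.6072161  0.12864765 0.159     ] 0.14814758609863993 -4.26503522916811 [0.61272498 0.20251631 0.159     ]
ends [0.61725649 0.27666194 0.159     ] [0.60634866 0.12919684 0.159     ] 0.14786797140251895 -4.230402877558653 [0.61180258 0.20292939 0.159     ]
eyes [0.62034035 0.3018645  0.164     ] [0.60573543 0.10361494 0.164     ] 0.198786802590271 -4.213329961153445 [0.61303789 0.20273972 0.164     ]
barrel [0.6189333  0.28740353 0.152     ] [0.6063145  0.11800807 0.152     ] 0.1698648166806439 -4.260271068454778 [0.6126239 0.2027058 0.152    ]
tabs front-bottom top? [0.60485516 0.23039734 0.193     ] [0.60066511 0.17673756 0.193     ] 0.05382312514949709 -4.464904848085937 [0.60276013 0.20356745 0.193     ]
tabs far top [0.62874085 0.22634258 0.193     ] [0.62483165 0.17626436 0.193     ] 0.050230573916933106 -4.463562690487516 [0.62678625 0.20130347 0.193     ]
```

Emit:
{"name": "drive_tool", "arguments": {"dr": [[0,0,0.009],[0,0,0],[0,0,0],[0,0,0]], "slide": [[2.4,-0.04,0],[2.44,-0.04,0],[0,0,-2.5],[0,0,0]], "claw": [1,1,1,1]}}

```text
time_s: 3.32
ee_pos: [0.6116, 0.199, 0.2133]
tool_rot: [[-0.08, -0.997, -0.007], [-0.997, 0.08, -0.002], [0.002, 0.007, -1.0]]
contact_force: [-1.7, -0.6, -1.5]
gripper_width: 0.087
```

```bash
python3 - <<'E'
from h import *
s=ctrl.sense();ci=camera_info('wrist');save('wrist','wa2');save('side','sa2');np.savez('wa2.npz',T=ci['cam_to_world']);print(s['time_s'],s['ee_pos'],s['tool_rot'],s['contact_force'])
cs=camera_info('side')
im=cv2.imread('pics/sa2.png');cv2.imwrite('pics/sa2z.png',cv2.resize(im[130:330,200:400],None,fx=3,fy=3,interpolation=cv2.INTER_CUBIC))
E
```

```text
3.3167 [0.61164049 0.19901497 0.21331379] [[-0.0796472  -0.99679715 -0.00719457]
 [-0.99682027  0.07966215 -0.0018142 ]
 [ 0.00238152  0.00702719 -0.99997247]] [-1.71602571 -0.62613287 -1.54099151]
```

View pics/wa2.png

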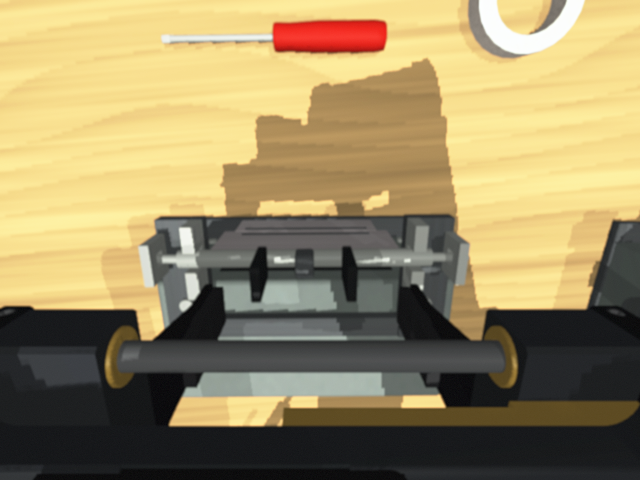

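View pics/sa2z.png

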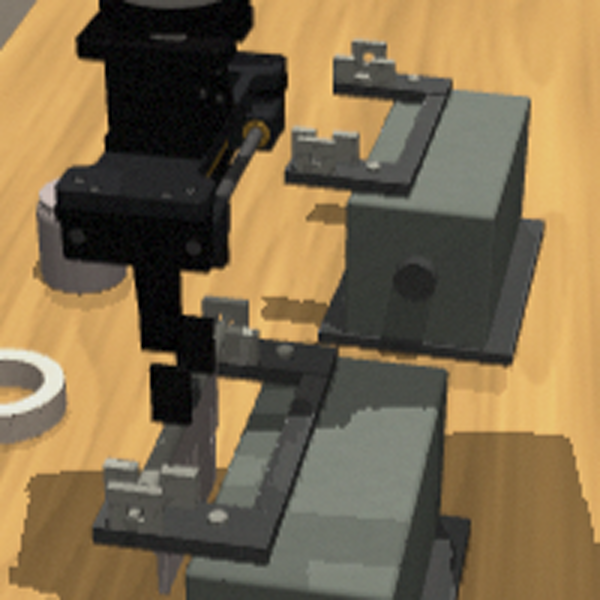

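Emit:
{"name": "drive_tool", "arguments": {"dr": [[0,0,0],[0,0,0]], "slide": [[0,0,0],[0,0,0]], "claw": [1,1]}}

```text
time_s: 3.58
ee_pos: [0.6128, 0.2019, 0.2181]
tool_rot: [[-0.077, -0.997, 0.001], [-0.997, 0.077, 0.0], [-0.0, -0.001, -1.0]]
contact_force: [-0.1, 0.1, 0.4]
gripper_width: 0.0869
```

```bash
python3 - <<'E'
from h import *
s=ctrl.sense();print(s['time_s'],s['ee_pos'],s['tool_rot'],s['contact_force'])
ci=camera_info('wrist');p=s['ee_pos']
print(proj(ci,p))
ci['cam_to_world']=np.load('wa2.npz')['T']
def rep(nm,l,r):
    d=l-r;print(nm,l,r,np.linalg.norm(d),np.degrees(np.arctan2(-d[0],d[1])),(l+r)/2)
c=np.array([.6127,.2027,.15]);t=np.radians(-4.25);y=np.array([-np.sin(t),np.cos(t),0]);x=np.array([np.cos(t),np.sin(t),0])
for nm,v in dict(tabtopL=c+y*27+0 if 0 else c+y*.027+[0,0,.043],tabR=c-y*.027+[0,0,.043],pinL=c+y*.109,pinR=c-y*.109,barL=c+.084*y,barR=c-.084*y).items(): print(nm,proj(ci,v))
E
python3 - <<'E'
import cv2
im=cv2.imread('pics/wa2.png');cv2.imwrite('pics/wa2z.png',cv2.resize(im[200:320,135:475],None,fx=2.35,fy=2.35,interpolation=cv2.INTER_CUBIC))
E
```

```text
3.5833 [0.61282725 0.20189944 0.21814133] [[-7.65158250e-02 -9.97067875e-01  9.90093884e-04]
 [-9.97068357e-01  7.65159274e-02  6.59595074e-05]
 [-1.41524058e-04 -9.82144336e-04 -9.99999508e-01]] [-0.14924102  0.14985409  0.36045414]
[311.24304087 303.62950954]
tabtopL [255.67743999 285.28316515]
tabR [353.04634261 284.65849035]
pinL [142.29061907 258.5181576 ]
pinR [468.45249182 256.42088637]
barL [179.68876587 258.27768173]
barR [431.04286887 256.66143602]
```

View pics/wa2z.png

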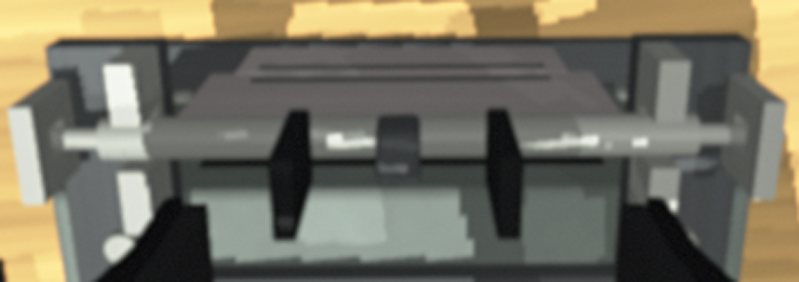

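Emit:
{"name": "drive_tool", "arguments": {"dr": [[0,0,0],[0,0,0],[0,0,0],[0,0,0],[0,0,0]], "slide": [[0,0.05,-1.2],[0,0,-1.2],[0,0,-1.2],[0,0,-1.2],[0,0,-0.6]], "claw": [1,1,1,1,1]}}

```text
time_s: 4.0
ee_pos: [0.6111, 0.203, 0.1601]
tool_rot: [[-0.075, -0.997, -0.005], [-0.997, 0.075, -0.001], [0.001, 0.004, -1.0]]
contact_force: [-0.7, -0.2, 0.8]
gripper_width: 0.0869
```

Emit:
{"name": "drive_tool", "arguments": {"dr": [[0,0,0],[0,0,0]], "slide": [[0,0,-0.2],[0,0,0]], "claw": [1,1]}}

```text
time_s: 4.17
ee_pos: [0.6122, 0.2031, 0.1597]
tool_rot: [[-0.075, -0.997, -0.002], [-0.997, 0.075, -0.0], [0.0, 0.002, -1.0]]
contact_force: [-0.9, -0.5, -1.0]
gripper_width: 0.0868
```

Emit:
{"name": "drive_tool", "arguments": {"dr": [[0,0,0],[0,0,0],[0,0,0],[0,0,0],[0,0,0]], "slide": [[0,0,0.0],[0,0,0],[0,0,0],[0,0,0],[0,0,0]], "claw": [0.5,0.3,0.2,0.2,0.2], "squeeze": 32}}

```text
time_s: 4.58
ee_pos: [0.6131, 0.2032, 0.1615]
tool_rot: [[-0.076, -0.997, 0.001], [-0.997, 0.076, 0.0], [-0.0, -0.001, -1.0]]
contact_force: [0.6, -0.8, 0.2]
gripper_width: 0.0613
```

Emit:
{"name": "drive_tool", "arguments": {"dr": [[0,0,0],[0,0,0],[0,0,0],[0,0,0],[0,0,0]], "slide": [[0,0,0.0],[0,0,0],[0,0,0],[0,0,0],[0,0,0]], "claw": [0.2,0.2,0.2,0.2,0.2]}}

```text
time_s: 5.0
ee_pos: [0.6131, 0.2032, 0.1615]
tool_rot: [[-0.076, -0.997, 0.001], [-0.997, 0.076, 0.0], [-0.0, -0.001, -1.0]]
contact_force: [-0.5, -0.5, 3.8]
gripper_width: 0.0286
```

Emit:
{"name": "drive_tool", "arguments": {"dr": [[0,0,0],[0,0,0],[0,0,0]], "slide": [[0,0,0.0],[0,0,0],[0,0,0]], "claw": [0.0,0.0,0.0]}}

```text
time_s: 5.25
ee_pos: [0.6131, 0.2032, 0.1615]
tool_rot: [[-0.076, -0.997, 0.001], [-0.997, 0.076, 0.0], [-0.0, -0.001, -1.0]]
contact_force: [0.2, 0.7, 4.9]
gripper_width: 0.0272
```

```bash
python3 - <<'E'
from h import *
s=ctrl.sense();print(s['time_s'],s['ee_pos'],s['gripper_width'],s['contact_force'],s['moment'])
save('wrist','wa3');
im=cv2.imread('pics/wa3.png');cv2.imwrite('pics/wa3z.png',cv2.resize(im[180:420,120:500],None,fx=2.1,fy=2.1,interpolation=cv2.INTER_CUBIC))
E
```

```text
5.25 [0.61305985 0.20316758 0.16153979] 0.027178419162612787 [0.18405349 0.70842018 4.93595264] [ 0.00346481  0.18590377 -0.01194744]
```

View pics/wa3z.png

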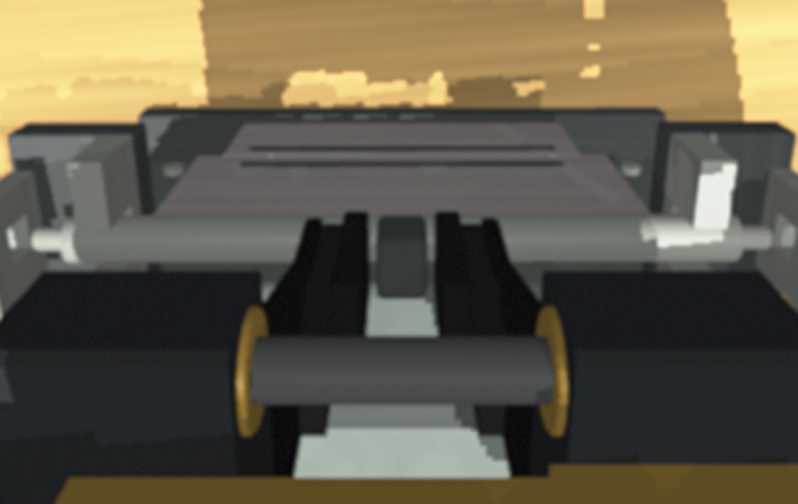

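Emit:
{"name": "drive_tool", "arguments": {"dr": [[0,0,0],[0,0,0],[0,0,0],[0,0,0],[0,0,0]], "slide": [[0,0,0.2],[0,0,0.2],[0,0,0.2],[0,0,0.2],[0,0,0.2]], "claw": [0.0,0.0,0.0,0,0]}}

```text
time_s: 5.72
ee_pos: [0.6122, 0.203, 0.1702]
tool_rot: [[-0.076, -0.997, -0.002], [-0.997, 0.076, -0.0], [0.0, 0.002, -1.0]]
contact_force: [0.1, 0.4, -5.8]
gripper_width: 0.0278
```

Emit:
{"name": "drive_tool", "arguments": {"dr": [[0,0,0],[0,0,0],[0,0,0],[0,0,0],[0,0,0]], "slide": [[0,0,0.3],[0,0,0.4],[0,0,0.4],[0,0,0.4],[0,0,0.4]], "claw": [0.0,0.0,0.0,0,0]}}

```text
time_s: 6.13
ee_pos: [0.6127, 0.2032, 0.1907]
tool_rot: [[-0.076, -0.997, 0.0], [-0.997, 0.076, 0.0], [-0.0, -0.0, -1.0]]
contact_force: [0.3, 0.2, -4.6]
gripper_width: 0.0275
```

```bash
python3 - <<'E'
from h import *
s=ctrl.sense();print(s['time_s'],s['ee_pos'],s['gripper_width'],s['contact_force'],s['moment'])
save('side','sa4');save('wrist','wa4')
im=cv2.imread('pics/sa4.png');cv2.imwrite('pics/sa4z.png',cv2.resize(im[130:330,200:400],None,fx=3,fy=3,interpolation=cv2.INTER_CUBIC))
E
```

```text
6.1333 [0.61269488 0.20316737 0.19065355] 0.027468212648138975 [ 0.29163598  0.2314507  -4.64075601] [0.01538196 0.06276195 0.01503594]
```

View pics/sa4z.png

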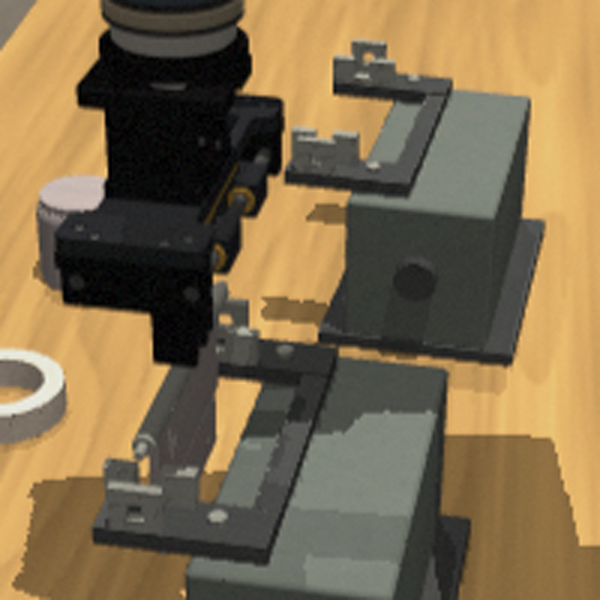

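View pics/wa4.png

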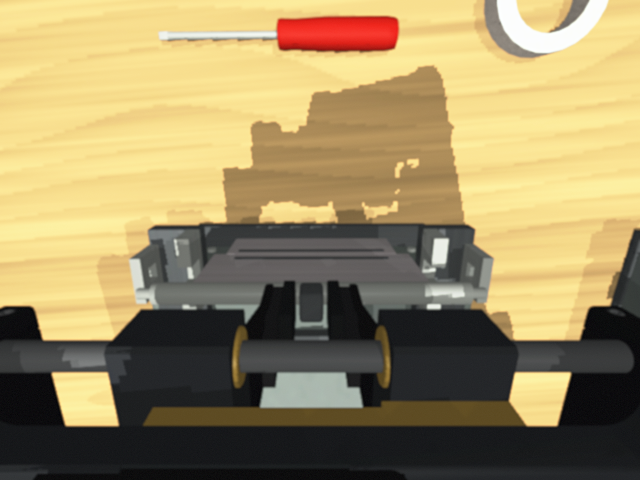

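Emit:
{"name": "drive_tool", "arguments": {"dr": [[0,0,0],[0,0,0],[0,0,0],[0,0,0],[0,0,0]], "slide": [[0,0,1.0],[0,0,2.0],[0,0,2.0],[0,0,2.0],[0,0,1.0]], "claw": [0.0,0.0,0.0,0,0]}}

```text
time_s: 6.65
ee_pos: [0.6141, 0.2034, 0.2735]
tool_rot: [[-0.076, -0.997, 0.005], [-0.997, 0.076, 0.001], [-0.001, -0.005, -1.0]]
contact_force: [0.8, 1.5, -4.6]
gripper_width: 0.0273
```

Emit:
{"name": "drive_tool", "arguments": {"dr": [[0,0,0],[0,0,-0.002],[0,0,-0.002],[0,0,-0.002],[0,0,-0.002]], "slide": [[0,0,1.0],[-0.1,-1.0,1.0],[-0.2,-2.0,0],[-0.3,-3.0,0],[-0.3,-3.0,0.0]], "claw": [0.0,0.0,0.0,0,0]}}

```text
time_s: 7.07
ee_pos: [0.6029, 0.1121, 0.2897]
tool_rot: [[-0.082, -0.997, -0.002], [-0.997, 0.082, -0.001], [0.001, 0.002, -1.0]]
contact_force: [0.2, -0.5, -5.6]
gripper_width: 0.0273
```

Emit:
{"name": "drive_tool", "arguments": {"dr": [[0,0,-0.002],[0,0,-0.002],[0,0,-0.002],[0,0,-0.002],[0,0,-0.002]], "slide": [[-0.3,-3.0,0],[-0.3,-3.0,0],[-0.3,-3.0,0],[-0.3,-3.0,0],[-0.3,-3.0,0]], "claw": [0.0,0.0,0.0,0,0]}}

```text
time_s: 7.48
ee_pos: [0.5875, -0.0389, 0.2896]
tool_rot: [[-0.094, -0.996, -0.002], [-0.996, 0.094, 0.0], [0.0, 0.002, -1.0]]
contact_force: [0.2, -0.7, -5.1]
gripper_width: 0.0274
```

Emit:
{"name": "drive_tool", "arguments": {"dr": [[0,0,-0.002],[0,0,-0.002],[0,0,-0.002],[0,0,-0.002],[0,0,-0.002]], "slide": [[-0.3,-3.0,0],[-0.3,-3.0,0],[-0.3,-3.0,0],[-0.3,-3.0,0],[-0.3,-3.0,0]], "claw": [0.0,0.0,0.0,0,0]}}

```text
time_s: 7.9
ee_pos: [0.5723, -0.1887, 0.2895]
tool_rot: [[-0.104, -0.995, -0.002], [-0.995, 0.104, 0.001], [-0.0, 0.002, -1.0]]
contact_force: [0.6, -0.4, -4.7]
gripper_width: 0.0275
```

Emit:
{"name": "drive_tool", "arguments": {"dr": [[0,0,0],[0,0,0],[0,0,0],[0,0,0]], "slide": [[-0.3,-3.0,0],[-0.1,-1.5,0],[0,0,0],[0,0,0]], "claw": [0.0,0.0,0,0]}}

```text
time_s: 8.23
ee_pos: [0.5689, -0.2326, 0.2894]
tool_rot: [[-0.106, -0.994, -0.002], [-0.994, 0.106, 0.002], [-0.002, 0.002, -1.0]]
contact_force: [0.5, 0.3, -5.5]
gripper_width: 0.0274
```

```bash
python3 - <<'E'
from h import *
s=ctrl.sense();print(s['time_s'],s['ee_pos'],s['tool_rot'],s['gripper_width'],s['contact_force'],s['moment'])
R=s['tool_rot'];print(np.degrees(np.arctan2(-R[1,0]*0-R[0,0]*-1*-1 if 0 else R[0,0],-R[1,0])))
E
```

```text
8.2333 [ 0.56892094 -0.23260271  0.28941986] [[-0.10591562 -0.99437397 -0.0015134 ]
 [-0.99437378  0.10591286  0.00180472]
 [-0.00163428  0.00169604 -0.99999723]] 0.02741487387900777 [ 0.49896126  0.25948251 -5.47404469] [ 0.0592197  -0.01832263 -0.00351201]
-6.079930303292515
```

Emit:
{"name": "drive_tool", "arguments": {"dr": [[0,0,0.003],[0,0,0],[0,0,0],[0,0,0],[0,0,0]], "slide": [[-0.15,-0.5,0],[0,0,-0.8],[0,0,-1.5],[0,0,-1.5],[0,0,-1.5]], "claw": [0.0,0.0,0.0,0,0]}}

```text
time_s: 8.65
ee_pos: [0.5683, -0.2355, 0.2362]
tool_rot: [[-0.099, -0.995, -0.0], [-0.995, 0.099, 0.0], [-0.0, 0.0, -1.0]]
contact_force: [0.6, 0.0, -5.4]
gripper_width: 0.0273
```

Emit:
{"name": "drive_tool", "arguments": {"dr": [[0,0,0],[0,0,0],[0,0,0],[0,0,0]], "slide": [[0,0,-1.5],[0,0,-0.5],[0,0,-0.2],[0,0,0]], "claw": [0.0,0.0,0.0,0]}}

```text
time_s: 8.98
ee_pos: [0.5684, -0.2362, 0.2147]
tool_rot: [[-0.1, -0.995, -0.001], [-0.995, 0.1, 0.001], [-0.0, 0.001, -1.0]]
contact_force: [0.5, 0.2, -4.5]
gripper_width: 0.0274
```

```bash
python3 - <<'E'
from h import *
s=ctrl.sense();ci=camera_info('wrist');save('wrist','wb5');save('side','sb5');save('top','tb5');np.savez('wb5.npz',T=ci['cam_to_world'])
print(s['time_s'],s['ee_pos'],s['tool_rot'],s['gripper_width'],s['contact_force'],s['moment'])
im=cv2.imread('pics/wb5.png');cv2.imwrite('pics/wb5z.png',cv2.resize(im[200:330,110:510],None,fx=2,fy=2,interpolation=cv2.INTER_CUBIC))
im=cv2.imread('pics/sb5.png');cv2.imwrite('pics/sb5z.png',cv2.resize(im[100:260,260:420],None,fx=3.75,fy=3.75,interpolation=cv2.INTER_CUBIC))
im=cv2.imread('pics/tb5.png');cv2.imwrite('pics/tb5z.png',cv2.resize(im[195:300,360:490],None,fx=5,fy=5,interpolation=cv2.INTER_CUBIC))
E
```

```text
8.9833 [ 0.56837862 -0.23618291  0.21468108] [[-9.95721376e-02 -9.95030131e-01 -6.54285723e-04]
 [-9.95030251e-01  9.95718185e-02  5.03488645e-04]
 [-4.35837953e-04  7.01167528e-04 -9.99999659e-01]] 0.027374184261032528 [ 0.50171098  0.17230391 -4.52074466] [ 0.0206479   0.07003056 -0.01789244]
```

View pics/wb5z.png

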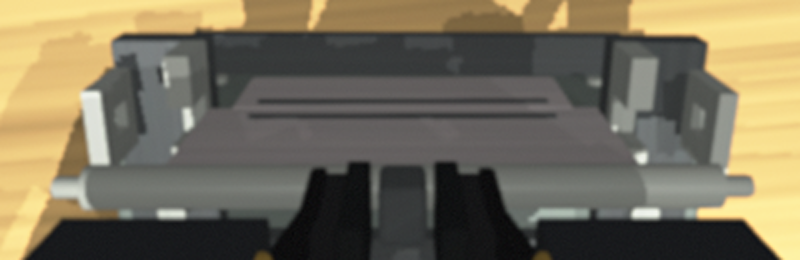

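View pics/sb5z.png

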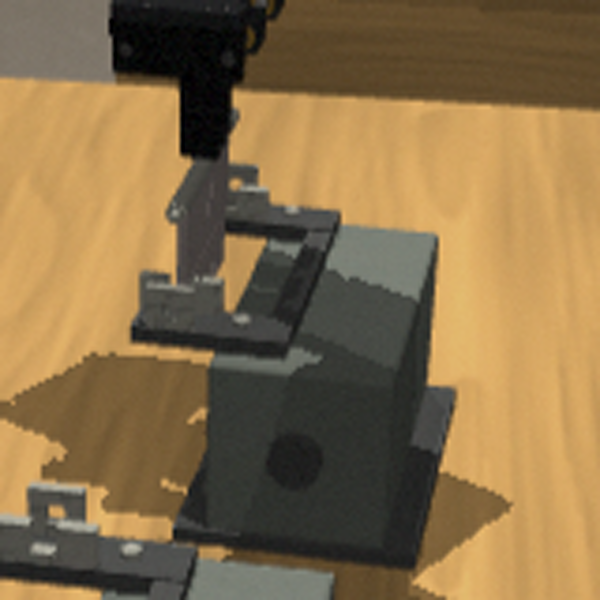

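View pics/tb5z.png

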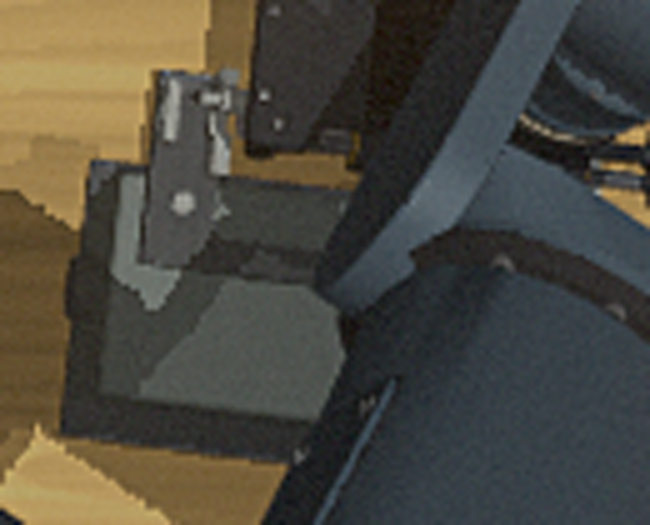

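```bash
python3 - <<'E'
from h import *
ci=camera_info('wrist');ci['cam_to_world']=np.load('wb5.npz')['T']
P=lambda x,y,z:atz(ci,110+x/2,200+y/2,z)
for z in (.2,.203,.206):
    l=P(86,188.5,z);r=P(726,185.5,z);d=l-r;print(z,l,r,np.linalg.norm(d),np.degrees(np.arctan2(-d[0],d[1])),(l+r)/2)
    l=P(52,189,z);r=P(753,186,z);d=l-r;print(z,l,r,np.linalg.norm(d),np.degrees(np.arctan2(-d[0],d[1])),(l+r)/2)
# reproject B hinge model
c=np.array([.5672,-.2382,0]);t=np.radians(-5.9);y=np.array([-np.sin(t),np.cos(t),0]);x=np.array([np.cos(t),np.sin(t),0])
for nm,v in dict(Lend=c+.074*y+.0245*x+[0,0,.159],Rend=c-.074*y+.0245*x+[0,0,.159],eyeL=c+.103*y+[0,0,.164],eyeR=c-.103*y+[0,0,.164]).items():
    q=proj(ci,v);print(nm,(q-[110,200])*2)
E
```

```text
0.2 [ 0.57490616 -0.15058546  0.2       ] [ 0.55850847 -0.32317176  0.2       ] 0.17336353268472052 -5.427469576590254 [ 0.56670732 -0.23687861  0.2       ]
0.2 [ 0.57567957 -0.1413686   0.2       ] [ 0.55762978 -0.33044415  0.2       ] 0.18993514309731405 -5.453122050525062 [ 0.56665467 -0.23590638  0.2       ]
0.203 [ 0.5762301  -0.15218591  0.203     ] [ 0.56011132 -0.32183657  0.203     ] 0.1704146842324088 -5.42746957659023 [ 0.56817071 -0.23701124  0.203     ]
0.203 [ 0.57699035 -0.14312582  0.203     ] [ 0.55924758 -0.32898527  0.203     ] 0.18670441778796823 -5.453122050525039 [ 0.56811896 -0.23605555  0.203     ]
0.206 [ 0.57755403 -0.15378635  0.206     ] [ 0.56171417 -0.32050139  0.206     ] 0.16746583578009708 -5.427469576590281 [ 0.5696341  -0.23714387  0.206     ]
0.206 [ 0.57830112 -0.14488304  0.206     ] [ 0.56086538 -0.32752639  0.206     ] 0.1834736924786224 -5.45312205052505 [ 0.56958325 -0.23620472  0.206     ]
Lend [174.13378285  55.93121949]
Rend [644.7783631   57.23786946]
eyeL [ 85.60204672 134.07606599]
eyeR [732.70610544 135.87988435]
```

Emit:
{"name": "drive_tool", "arguments": {"dr": [[0,0,-0.005],[0,0,0],[0,0,0],[0,0,0],[0,0,0]], "slide": [[-0.08,-0.18,-0.5],[0,0,-1.0],[0,0,-1.0],[0,0,-0.6],[0,0,-0.2]], "claw": [0.0,0.0,0.0,0,0]}}

```text
time_s: 9.55
ee_pos: [0.5662, -0.2379, 0.1798]
tool_rot: [[-0.106, -0.994, -0.004], [-0.994, 0.106, 0.002], [-0.002, 0.004, -1.0]]
contact_force: [-0.5, 0.3, -5.2]
gripper_width: 0.0278
```

Emit:
{"name": "drive_tool", "arguments": {"dr": [[0,0,0],[0,0,0],[0,0,0]], "slide": [[0,0,0],[0,0,0],[0,0,0]], "claw": [0,0,0]}}

```text
time_s: 9.8
ee_pos: [0.5679, -0.2389, 0.1823]
tool_rot: [[-0.105, -0.994, 0.001], [-0.994, 0.105, -0.0], [0.0, -0.001, -1.0]]
contact_force: [-0.6, -0.0, -4.7]
gripper_width: 0.0274
```

```bash
python3 - <<'E'
from h import *
s=ctrl.sense();ci=camera_info('wrist');save('wrist','wb6');save('side','sb6');np.savez('wb6.npz',T=ci['cam_to_world'])
print(s['time_s'],s['ee_pos'],s['tool_rot'],s['gripper_width'],s['contact_force'],s['moment'])
im=cv2.imread('pics/wb6.png');a=im[220:310,120:240];b=im[220:310,380:500];cv2.imwrite('pics/wb6z.png',cv2.resize(np.hstack([a,b]),None,fx=3.3,fy=3.3,interpolation=cv2.INTER_CUBIC))
im=cv2.imread('pics/sb6.png');cv2.imwrite('pics/sb6z.png',cv2.resize(im[120:220,270:370],None,fx=6,fy=6,interpolation=cv2.INTER_CUBIC))
E
```

```text
9.8 [ 0.56793623 -0.23891768  0.18234376] [[-1.05494078e-01 -9.94419586e-01  8.29089842e-04]
 [-9.94419851e-01  1.05493697e-01 -4.90181927e-04]
 [ 3.99982756e-04 -8.76174687e-04 -9.99999536e-01]] 0.027394424687538513 [-0.58444614 -0.02254738 -4.68143816] [0.02332632 0.02356819 0.05876536]
```

View pics/wb6z.png

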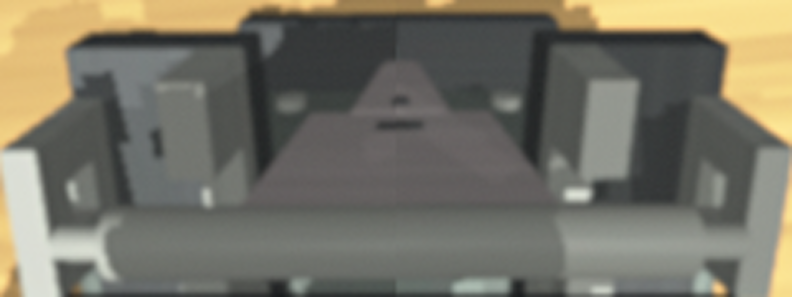

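View pics/sb6z.png

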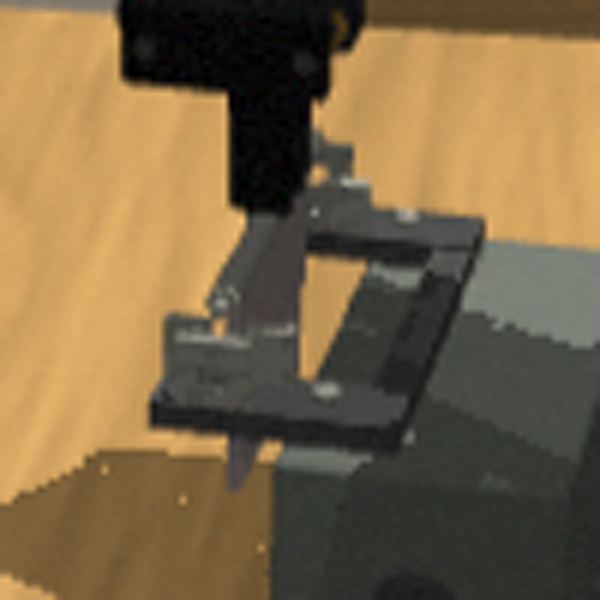

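Emit:
{"name": "drive_tool", "arguments": {"dr": [[0,0,0],[0,0,0],[0,0,0],[0,0,0],[0,0,0]], "slide": [[0,0.05,-0.1],[0,0.03,-0.1],[0,0,-0.1],[0,0,-0.1],[0,0,0]], "claw": [0.0,0.0,0.0,0,0]}}

```text
time_s: 10.32
ee_pos: [0.5673, -0.2377, 0.1778]
tool_rot: [[-0.106, -0.994, -0.0], [-0.994, 0.106, 0.0], [-0.0, 0.0, -1.0]]
contact_force: [0.1, -0.2, -4.8]
gripper_width: 0.0278
```

Emit:
{"name": "drive_tool", "arguments": {"dr": [[0,0,0],[0,0,0],[0,0,0],[0,0,0]], "slide": [[0,0,-0.1],[0,0,-0.1],[0,0,-0.1],[0,0,0]], "claw": [0.0,0.0,0.0,0]}}

```text
time_s: 10.65
ee_pos: [0.5674, -0.2378, 0.1748]
tool_rot: [[-0.106, -0.994, -0.0], [-0.994, 0.106, 0.0], [-0.0, 0.0, -1.0]]
contact_force: [0.2, -0.1, -4.9]
gripper_width: 0.0271
```

Emit:
{"name": "drive_tool", "arguments": {"dr": [[0,0,0],[0,0,0],[0,0,0],[0,0,0]], "slide": [[0,0,-0.1],[0,0,-0.1],[0,0,-0.1],[0,0,0]], "claw": [0.0,0.0,0.0,0]}}

```text
time_s: 10.98
ee_pos: [0.5674, -0.2378, 0.1718]
tool_rot: [[-0.106, -0.994, -0.0], [-0.994, 0.106, 0.0], [-0.0, 0.0, -1.0]]
contact_force: [-0.0, -0.6, -5.5]
gripper_width: 0.0275
```

```bash
python3 - <<'E'
from h import *
s=ctrl.sense();print(s['time_s'],s['ee_pos'],s['gripper_width'],s['contact_force'],s['moment'])
E
```

```text
10.9833 [ 0.5673903  -0.23778263  0.17175417] 0.027482885988274038 [-0.04061827 -0.64335526 -5.50041711] [ 0.0082761   0.02292648 -0.01532722]
```

Emit:
{"name": "drive_tool", "arguments": {"dr": [[0,0,0],[0,0,0],[0,0,0],[0,0,0],[0,0,0]], "slide": [[0,0,-0.1],[0,0,-0.1],[0,0,-0.1],[0,0,-0.1],[0,0,0]], "claw": [0.0,0.0,0.0,0,0]}}

```text
time_s: 11.4
ee_pos: [0.5674, -0.2378, 0.1677]
tool_rot: [[-0.106, -0.994, -0.0], [-0.994, 0.106, 0.0], [-0.0, 0.001, -1.0]]
contact_force: [-0.9, 0.3, -4.3]
gripper_width: 0.0275
```

Emit:
{"name": "drive_tool", "arguments": {"dr": [[0,0,0],[0,0,0],[0,0,0],[0,0,0]], "slide": [[0,0,-0.1],[0,0,-0.1],[0,0,-0.1],[0,0,0]], "claw": [0.0,0.0,0.0,0]}}

```text
time_s: 11.73
ee_pos: [0.5674, -0.2378, 0.1648]
tool_rot: [[-0.106, -0.994, -0.0], [-0.994, 0.106, 0.0], [-0.0, 0.0, -1.0]]
contact_force: [-0.4, -0.3, -4.6]
gripper_width: 0.0275
```

```bash
python3 - <<'E'
from h import *
s=ctrl.sense();print(s['time_s'],s['ee_pos'],s['gripper_width'],s['contact_force'],s['moment'])
E
```

```text
11.7333 [ 0.56736357 -0.23777867  0.16476183] 0.02748170698422587 [-0.40577357 -0.26758434 -4.59942593] [-0.01861125  0.03323866 -0.02928074]
```

Seating expected near 0.161–0.162; going finer.

Emit:
{"name": "drive_tool", "arguments": {"dr": [[0,0,0],[0,0,0],[0,0,0],[0,0,0]], "slide": [[0,0,-0.1],[0,0,-0.1],[0,0,-0.05],[0,0,0]], "claw": [0.0,0.0,0.0,0]}}

```text
time_s: 12.07
ee_pos: [0.5674, -0.2378, 0.1624]
tool_rot: [[-0.105, -0.994, -0.0], [-0.994, 0.105, 0.0], [-0.0, 0.0, -1.0]]
contact_force: [0.0, -0.1, -6.0]
gripper_width: 0.0273
```

Emit:
{"name": "drive_tool", "arguments": {"dr": [[0,0,0],[0,0,0],[0,0,0],[0,0,0]], "slide": [[0,0,-0.05],[0,0,-0.05],[0,0,0],[0,0,0]], "claw": [0.0,0.0,0.0,0]}}

```text
time_s: 12.4
ee_pos: [0.5676, -0.2379, 0.1618]
tool_rot: [[-0.106, -0.994, 0.0], [-0.994, 0.106, -0.0], [0.0, -0.0, -1.0]]
contact_force: [-0.5, -0.7, -4.3]
gripper_width: 0.0275
```

```bash
python3 - <<'E'
from h import *
s=ctrl.sense();ci=camera_info('wrist');save('wrist','wb7');save('side','sb7');np.savez('wb7.npz',T=ci['cam_to_world'])
print(s['time_s'],s['ee_pos'],s['gripper_width'],s['contact_force'],s['moment'])
im=cv2.imread('pics/wb7.png');a=im[220:310,110:240];b=im[220:310,380:510];cv2.imwrite('pics/wb7z.png',cv2.resize(np.hstack([a,b]),None,fx=3,fy=3,interpolation=cv2.INTER_CUBIC))
im=cv2.imread('pics/sb7.png');cv2.imwrite('pics/sb7z.png',cv2.resize(im[120:220,270:370],None,fx=6,fy=6,interpolation=cv2.INTER_CUBIC))
E
```

```text
12.4 [ 0.56761207 -0.23794377  0.1617723 ] 0.02753223580383214 [-0.45019608 -0.7237377  -4.25651453] [0.09649994 0.08485478 0.00761668]
```

View pics/wb7z.png

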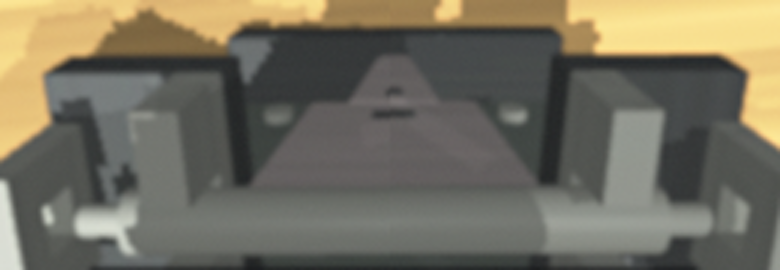

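View pics/sb7z.png

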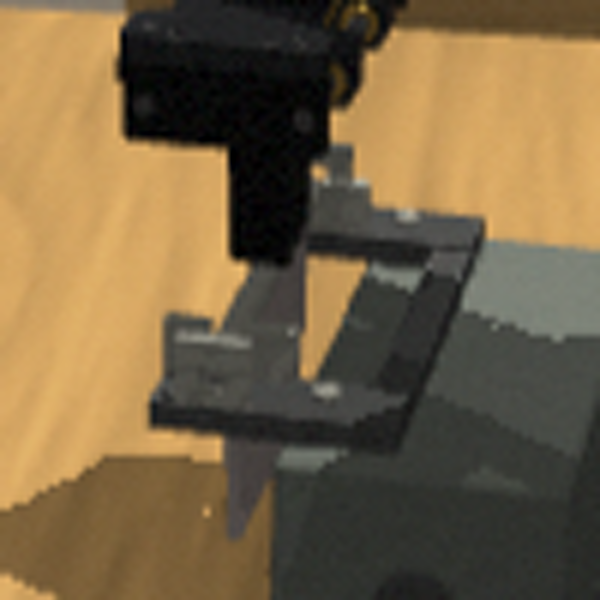

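Emit:
{"name": "drive_tool", "arguments": {"dr": [[0,0,0],[0,0,0],[0,0,0],[0,0,0]], "slide": [[0,0,-0.05],[0,0,-0.05],[0,0,0],[0,0,0]], "claw": [0.0,0.0,0.0,0]}}

```text
time_s: 12.83
ee_pos: [0.5677, -0.238, 0.1616]
tool_rot: [[-0.105, -0.994, 0.001], [-0.994, 0.105, -0.001], [0.0, -0.001, -1.0]]
contact_force: [-2.8, 1.1, 4.6]
gripper_width: 0.0275
```

```bash
python3 - <<'E'
from h import *
s=ctrl.sense();print(s['time_s'],s['ee_pos'],s['gripper_width'],s['contact_force'],s['moment'])
E
```

```text
12.8333 [ 0.56769796 -0.23795961  0.1615553 ] 0.027487147493110754 [-2.81771029  1.070112    4.62439771] [0.2466184  0.45344981 0.00630881]
```

Emit:
{"name": "drive_tool", "arguments": {"dr": [[0,0,0],[0,0,0],[0,0,0],[0,0,0],[0,0,0]], "slide": [[0,0,0],[0,0,0],[0,0,0],[0,0,0],[0,0,0]], "claw": [0.4,0.5,0.6,0.7,0.8]}}

```text
time_s: 13.25
ee_pos: [0.5678, -0.2384, 0.1614]
tool_rot: [[-0.105, -0.994, 0.001], [-0.994, 0.105, -0.001], [0.001, -0.001, -1.0]]
contact_force: [-2.3, 0.2, 4.4]
gripper_width: 0.0529
```

Emit:
{"name": "drive_tool", "arguments": {"dr": [[0,0,0],[0,0,0],[0,0,0],[0,0,0],[0,0,0]], "slide": [[0,0,0],[0,0,0],[0,0,0],[0,0,0],[0,0,0]], "claw": [0.9,1,1,1,1]}}

```text
time_s: 13.67
ee_pos: [0.5676, -0.238, 0.1602]
tool_rot: [[-0.106, -0.994, 0.0], [-0.994, 0.106, -0.0], [0.0, -0.0, -1.0]]
contact_force: [-0.3, -0.2, 0.7]
gripper_width: 0.0835
```

```bash
python3 - <<'E'
from h import *
s=ctrl.sense();save('wrist','wb8')
print(s['time_s'],s['ee_pos'],s['gripper_width'],s['contact_force'],s['moment'])
im=cv2.imread('pics/wb8.png');cv2.imwrite('pics/wb8z.png',cv2.resize(im[210:350,110:510],None,fx=2,fy=2,interpolation=cv2.INTER_CUBIC))
E
```

```text
13.6667 [ 0.56764583 -0.23798226  0.16015438] 0.08354807156720236 [-0.25219475 -0.21375724  0.66287317] [ 0.05645031 -0.01115816 -0.04527058]
```

View pics/wb8z.png

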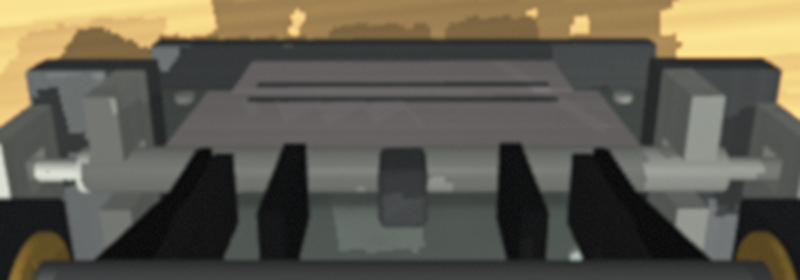

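Emit:
{"name": "drive_tool", "arguments": {"dr": [[0,0,0],[0,0,0],[0,0,0],[0,0,0],[0,0,0]], "slide": [[0,0,0.3],[0,0,0.7],[0,0,1.5],[0,0,2],[0,0,2]], "claw": [1,1,1,1,1]}}

```text
time_s: 14.13
ee_pos: [0.5674, -0.2378, 0.2264]
tool_rot: [[-0.106, -0.994, -0.001], [-0.994, 0.106, 0.0], [-0.0, 0.001, -1.0]]
contact_force: [0.0, -0.5, -0.4]
gripper_width: 0.087
```

Emit:
{"name": "drive_tool", "arguments": {"dr": [[0,0,0],[0,0,0],[0,0,0],[0,0,0],[0,0,0]], "slide": [[0,0,1.7],[-2,0,0],[-2.5,0,0],[0,0,0],[0,0,0]], "claw": [1,1,1,1,1]}}

```text
time_s: 14.55
ee_pos: [0.5219, -0.2378, 0.2434]
tool_rot: [[-0.107, -0.994, 0.001], [-0.994, 0.107, -0.0], [0.0, -0.001, -1.0]]
contact_force: [0.4, -0.3, 0.8]
gripper_width: 0.0869
```

```bash
python3 - <<'E'
from h import *
s=ctrl.sense();ci=camera_info('wrist');save('wrist','wb9');save('side','sb9')
print(s['time_s'],s['ee_pos'],s['gripper_width'],s['contact_force'])
np.savez('wb9.npz',T=ci['cam_to_world'])
im=cv2.imread('pics/wb9.png');cv2.imwrite('pics/wb9z.png',cv2.resize(im[140:260,145:475],None,fx=2.4,fy=2.4,interpolation=cv2.INTER_CUBIC))
im=cv2.imread('pics/sb9.png');cv2.imwrite('pics/sb9z.png',cv2.resize(im[120:240,270:390],None,fx=5,fy=5,interpolation=cv2.INTER_CUBIC))
E
```

```text
14.55 [ 0.52191355 -0.23784922  0.24342689] 0.08694327117623867 [ 0.39105133 -0.2696313   0.80230934]
```

View pics/wb9z.png

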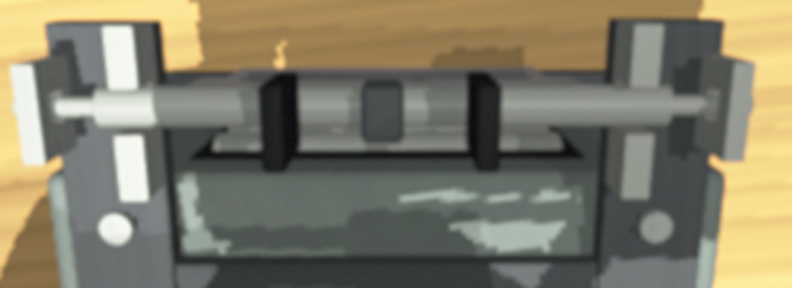

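View pics/sb9z.png

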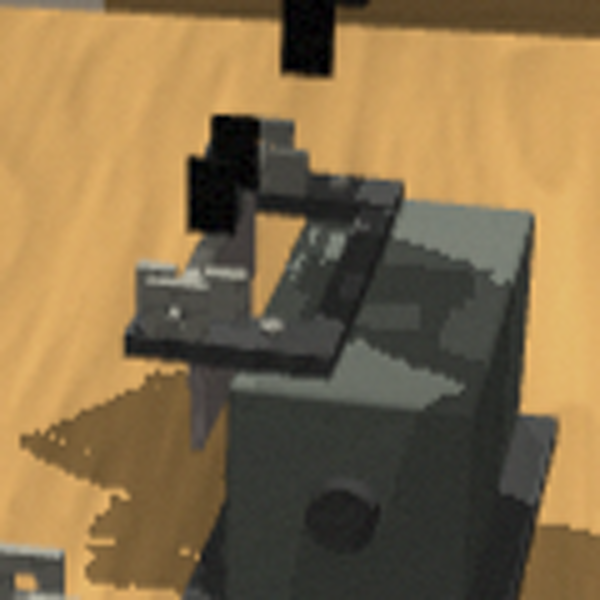

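Emit:
{"name": "drive_tool", "arguments": {"dr": [[0,0,0],[0,0,0],[0,0,0],[0,0,0],[0,0,0]], "slide": [[0,0,1],[0,0,1],[0,0,0],[0,0,0],[0,0,0]], "claw": [1,1,1,1,1]}}

```text
time_s: 15.07
ee_pos: [0.5228, -0.2379, 0.2628]
tool_rot: [[-0.105, -0.994, 0.0], [-0.994, 0.105, -0.0], [0.0, -0.0, -1.0]]
contact_force: [-0.6, -0.7, 0.6]
gripper_width: 0.0871
```

```bash
python3 - <<'E'
from h import *
a=cv2.imread('pics/sb9.png').astype(int)
b=save('side','sb10')[:,:,::-1].astype(int)
d=np.abs(a-b).max(2)[150:235,275:400];print('changed px',(d>40).sum())
print([(np.round(x['at'],3).tolist(),round(x['conf'],2)) for x in mark_of('side','door')])
print([(np.round(x['at'],3).tolist(),round(x['conf'],2)) for x in mark_of('side','door_grip')])
im=b.astype(np.uint8);cv2.imwrite('pics/sb10z.png',cv2.resize(im[120:240,270:390],None,fx=5,fy=5,interpolation=cv2.INTER_CUBIC))
E
```

```text
changed px 110
[([0.244, 0.337, 0.123], 0.92)]
[([0.243, 0.335, 0.164], 0.72), ([0.566, -0.238, 0.18], 0.6), ([0.489, -0.227, 0.001], 0.18)]
```

View pics/sb10.png

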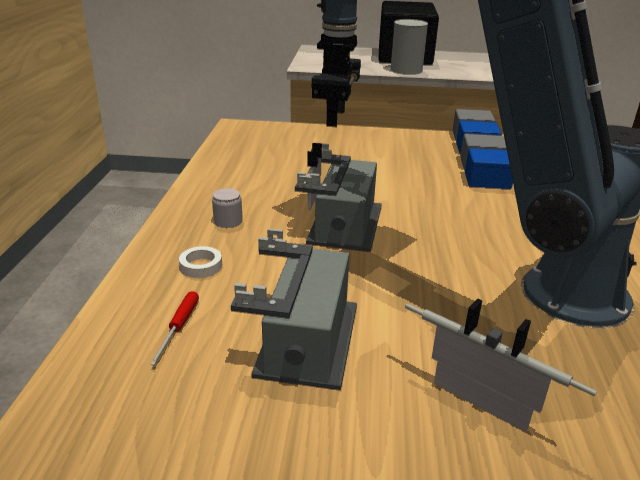

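```bash
python3 -c "
from h import *
print(ctrl.job_done())"
```

```text
the job is handed in; nothing more can be done
None
```

The smaller guard door now hangs in the second machine's hinge, and I handed the job in after about 15 s of the 72 s allowed.

I pinched the two tabs fully in at 32 N, lifted the door off the first machine and carried it over. I then lowered it in steps of 0.5 to 1 mm. There was no contact until it seated, at the same tool height as on the first machine (0.1616 m against 0.1615 m), and the force on it there was only about 9 N. I then released the tabs, so both pins sprang out.

**Pins and barrel:** the wrist picture shows both pins through their eyes and the barrel down in both cradles. The tabs are about 90 px apart, the same as before I moved the door.

**Grasp point:** the network puts it at (0.566, -0.238, 0.180) m, against my measured hinge at (0.567, -0.238) m and the listed seated height of 178 mm.

**Bystanders and arm:** the tin, tape, driver and the larger look-alike door were not touched. The gripper is open and well clear above the door.

**Checks that did not confirm:**
- Asked for the door in the last side picture, the network found only the look-alike. The grasp-point search did find the right one, with a middling confidence of 0.6.
- To check for swinging, I compared two side pictures about 0.5 s apart, and 110 px had changed around the door. I took this to be the arm's shadow, as I had raised the arm in between, but I did not check it further.

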